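Shut the kit drawer, dial the padlock open and present it at the hasp

TASK

First push the kit chest's drawer fully home, past its detent, so that the two hasp lugs line up. Then open the combination padlock parked on top of the chest: turn its dial to the third click clockwise from the index mark beside the shackle and pull the lock body back against the parking stud until the shackle stands fully out. Lift the open padlock off and finish still holding it in the gripper, level, dial up and at rest, a few centimetres above the hasp lugs, ready to be hooked in; leave the steel block on the chest and the screwdriver on the bench where they are.

Things in the scene. Friction and masses are not known exactly. Their poses are not given: they have to be found in the camera images.
- chest: Kit chest of grey sheet steel, fixed, 168 x 180 x 86 mm, one drawer. Origin: centre of its underside; z up, top at z = 86 mm; x points to its back, y to its left; the drawer opens towards -x.
- chest_drawer (a joint): Drawer opening (m): 0 = home on its stop, grows as it is pulled out to -x of the chest (max 0.1). 1.2 N of friction; from 10 to 5 mm a sprung ball detent resists with about 7 N, past 5 mm it snaps the drawer home and holds it there (about 8 N).
- drawer_face (a point): Point on the outer face of the drawer front (66 mm high, 178 mm wide, its top 16 mm above this point), at mid width; moves with the drawer, axes as the chest. At drawer 0 it lies at chest (-90, 0, 64) mm. A bar pull 80 mm long stands 16 mm out from the face, its top 28 mm below this point. Push here, above the pull.
- hasp (a point): The hasp: two upright steel lugs 22 mm wide with 11 mm holes at the right front of the chest top, one on the case, one on the drawer, tops 22 mm above the chest top; they meet when the drawer is home. Point: between the holes of the lugs, chest (-84.5, -62, 97.5) mm.
- bracket: Magnetic parking bracket of dark sheet steel stuck on the chest top: plate 90 x 70 x 2 mm, two cheeks 9 mm high above the plate either side of the lock body (2 mm play each side), and an upright stud, 10 mm thick, 22 mm high, at x = +48 mm. Fixed. Origin: underside below the parked dial; x from dial to stud.
- lock: Combination padlock lying dial up on the bracket, shackle looped over the stud, about 0.28 kg. Body 56 x 60 x 22 mm of steel. Origin: underside, below the dial axis; x towards the shackle bow. Shackle: 8 mm rod, U 50 mm wide, closed it reaches x = 65 mm, 7 to 15 mm above the underside. 2 to 5 mm of slack before the bow meets the stud.
- dial_top (a point): Top centre of the dial, 42.5 mm above the underside of the lock, on the dial axis; x axis as the lock. The knob is a black knurled cylinder 40 mm across from 23.5 to 42.5 mm height (46 mm skirt below 25 mm): grip it from above across any diameter; turn, pull and lift by it.
- shackle_bow (a point): Middle of the shackle's bow (rod centre), 11 mm above the underside of the lock, 61 mm from the dial axis when shut, 75 mm when open; moves with the shackle.
- lock_dial (a joint): Dial angle (rad), grows clockwise seen from above; 0 = the light pointer line on the dial is at the index mark (light raised block on the body beside the shackle, middle of that edge). 16 clicks a turn (0.393 rad each), about 0.05 N m each. Opens at the third click clockwise: 1.178, within 0.08.
- lock_shackle (a joint): How far the shackle is pulled out of the lock body (m): 0 shut, 0.014 fully out (stop). Locked, it gives only 1.3 mm. At the opening click it slides with 2 N of friction and stays where it is left; then it holds the dial in place.
- block: Ground steel block 30 x 70 x 20 mm lying loose on the chest top, right rear. Origin: centre of its underside. Leave it.
- driver: Small screwdriver, 19 x 159 x 19 mm, lying at the bench edge in front of the clear trays, to the right. Leave it.

How it is judged:
By the outcome, as a careful person would: the job done as asked, in the order asked, and still so for the second after the job is handed in, while the arm keeps its last pose, push and grip.
It also fails if it takes over 56 s, if anything falls off the work surface, if the arm or the gripper's body presses on something with over 40 N, if the wrist force passes 120 N, or if a joint passes its speed limit or range.

ROBOT

A 6-joint arm with a two-finger parallel gripper is mounted at the origin on a cart in front of the work surface, level with it; the furniture and walls round the work are solid. World frame = base frame: x ahead of the robot, y to its left, z up, the work surface at z = 0. Lengths are in m, angles in rad, forces in N, time in s.
With the tool pointing down it reaches from about 0.35 to 0.85 m from the base axis. Payload 8.1 kg.
Tool frame: the origin (TCP) lies at the very end of the fingers, on their centre line; the grasp point (between the pads) lies 19 mm behind it; z points along the fingers, y is the line along which they close (so a half turn about z gives the same grasp; the last joint's range is limited). The gripper opens to 93 mm and grips with 3 to 60 N. Pads are 15 mm wide; open, the fingers measure 128 mm over their backs; the gripper's body (75 mm by 188 mm) begins 65 mm behind the grasp point.
Start: joints at [-1.273, 0.13, 1.488, -0, 1.523, -0.085], TCP at [0.224, -0.557, 0.196] pointing down, gripper open.
Joint ranges: [-2.96, 2.96], [-0.89, 2.26], [0.02, 2.5], [-1.34, 4.48], [0, 2.73], [-2.66, 2.66]. Speed limits (rad/s): [2.39, 2.39, 2.79, 3.14, 3.14, 3.14].

INTERFACE

Orientations are given as a rotation vector (axis times angle).
In Python, from plant import monitor, eyes, ticket gives the robot as it stands.
- The arm moves only by the tool arm_command, never from a script. Its argument "deltas" is a list that holds one entry, the list of rows, each a list of 6 numbers: the shift along the world's x, y, z in cm, then the turn, a rotation vector about the world's x, y, z in degrees. In form: [[[tx, ty, tz, rx, ry, rz], ...]]. A call has 1 to 12 rows; each row shifts and turns the commanded pose from where the row before left it; what a row does not reach is not made up. A row lasts 1/12 s, in which the tool goes at most 41.7 mm and 7.16 degrees, less where a joint would pass 70% of its speed; a pose out of reach is approached as far as the arm can. A call is refused whole if a number of a shift passes 4.17 or a number of a turn 7.16, either way. A call with a gripper value outside its range is refused whole. "gripper" is the opening, from -1 (shut) to 1 (fully open), set as the call begins (left out, the last holds). The fingers move at their own pace and stop on an object; "squeeze" is the grip in N (left out, the last holds). Time passes only in rows, so rows that do not move let the fingers close. It gives the time, the measured TCP pose, the force, the opening and the grip force at its end, in the units of the state.
- monitor.read_state(): the state, without advancing time (a new reading comes with each control period).
- eyes.read_camera(name): name is "scene" or "side" or "wrist"; returns the picture (400x640x3 uint8, blue, green, red); there is no depth.
- eyes.camera_model(name): a dict with "fx", "fy", "cx", "cy" (pixels), "k1" (the pictures are not rectified: a ray, as slopes to the right and down, at radius r is drawn at 1 + k1 r^2 times it, then the intrinsics apply), "rvec" (rotation vector, rad) and "tvec" (3), from world to camera coordinates, as OpenCV has them. Camera axes: x right, y down, z forward; pixel columns grow to the right and rows downward; lengths in m; the calibration is good to about 2 mm. A picture is of the moment at which its call begins: read the wrist's pose just before it. camera_model takes no time and is no camera call; for the wrist camera it gives the pose at the moment of the call.
- ticket.close_job(): hands the job in; it is judged then, once.
The state is a dict: "t": time; "q": joint angles; "dq": joint speeds; "joint_torque": joint torques, N m; "tool_pos": TCP position; "orientation": TCP orientation; "force": force on the tool from outside, world axes, zero at the start; "wrist_torque": the same for the moment, N m; "opening": finger opening in m; "gripper_force": force on a finger pad.
Only numpy, scipy, OpenCV 4.12 (cv2) and the standard library are available. Lean on these libraries where they do the work, as an engineer would, in place of code of your own. Each camera call takes 0.05 s, during which the arm holds its last target. There are 200 camera calls.

## Working session

There is one attempt and no reset: what is moved stays moved. The work goes in short steps, Python scripts to look and compute and a tool call to move; the robot and the scene stay as the last step left them, time stands still between calls to the robot, and variables do not carry over. Pictures are saved under pics/ and viewed, at most 10 in all, crops included, and the job is handed in when it is done.

Besides the shell and the picture viewer there is one more tool, called after ">>>" in YAML: its name, and indented under it one key for each argument. arm_command: Moves the arm, as the interface text tells. Its arguments: {"type":"object","properties":{"deltas":{"type":"array"},"gripper":{"type":"number"},"squeeze":{"type":"number"}},"required":["deltas"]}

```bash
mkdir -p pics; cat > h.py <<'E'
import numpy as np,cv2,sys
from plant import monitor,eyes,ticket
from scipy.spatial.transform import Rotation as R
def cam(n):
    m=eyes.camera_model(n); Rm=R.from_rotvec(np.ravel(m['rvec'])).as_matrix(); t=np.ravel(m['tvec'])
    return m,Rm,t
def ray(n,u,v,c=None):
    m,Rm,t=c or cam(n)
    x=(u-m['cx'])/m['fx'];y=(v-m['cy'])/m['fy'];rd=np.hypot(x,y);r=rd
    for _ in range(30): r=rd/(1+m['k1']*r*r)
    s=r/rd if rd>0 else 1
    d=Rm.T@np.array([x*s,y*s,1]);return -Rm.T@t,d
def onz(n,u,v,z,c=None):
    o,d=ray(n,u,v,c);return o+d*(z-o[2])/d[2]
def proj(n,p,c=None):
    m,Rm,t=c or cam(n)
    q=Rm@np.asarray(p,float)+t;x,y=q[0]/q[2],q[1]/q[2];f=1+m['k1']*(x*x+y*y)
    return np.array([m['fx']*x*f+m['cx'],m['fy']*y*f+m['cy']])
E
python3 - <<'E'
from h import *
for n in ["scene","side","wrist"]:
    c=cam(n);print(n,c[0]['fx'],-c[1].T@c[2],c[1][2])
    im=eyes.read_camera(n);cv2.imwrite(f"pics/{n}0.png",im)
s=monitor.read_state();print(s)
a=cv2.imread("pics/scene0.png");b=cv2.imread("pics/side0.png")
E
```

```text
scene 425.17389847032626 [ 0.04240342 -0.83551501  0.51584453] [ 0.51240471  0.71762773 -0.47164803]
side 416.74307899591787 [0.51478619 0.45213803 0.60689446] [-0.03185875 -0.80458002 -0.59298905]
wrist 291.5995052124905 [ 0.30047742 -0.52591602  0.38346778] [-0.27090411 -0.10807154 -0.95652052]
{'t': 0.15, 'q': array([-1.27340636e+00,  1.30967873e-01,  1.48901908e+00, -1.41570994e-05,
        1.52300589e+00, -8.54408582e-02]), 'dq': array([ 0.00105434, -0.00224445, -0.00458287, -0.00044284,  0.00053141,
       -0.0009582 ]), 'joint_torque': array([ 4.68676844e-04, -5.60473895e+01, -4.92335665e+01,  7.67983426e-02,
        3.05590255e-02, -1.11196935e-04]), 'tool_pos': array([ 0.22398427, -0.55612189,  0.1953458 ]), 'orientation': array([-3.08284876e+00, -5.97420204e-01,  2.54619765e-04]), 'force': array([-0.71182019, -0.3903475 , -0.26565792]), 'wrist_torque': array([ 0.05002463, -0.0094215 ,  0.04681178]), 'gripper_force': 0.0, 'opening': 0.09307654503878421}
```

View pics/scene0.png

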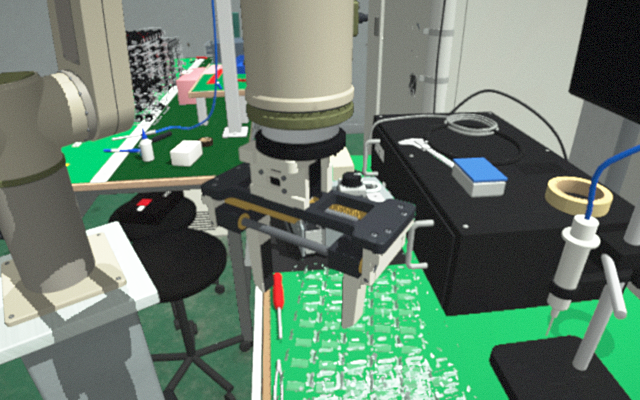

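View pics/side0.png

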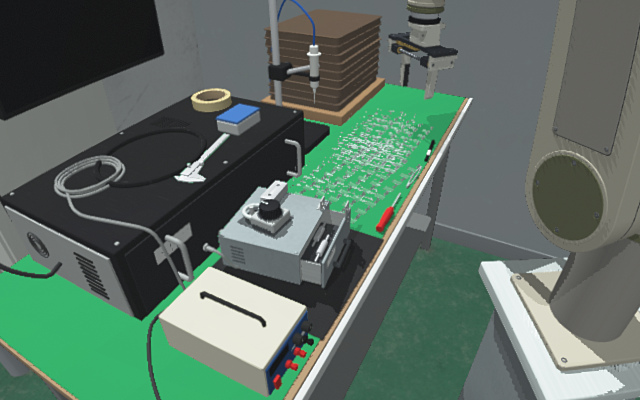

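The side picture shows the chest at about (280,235) with its drawer open towards the robot, the lock dial at (270,208), the hasp lugs at about (325,205) and (345,208), and the screwdriver at (390,215). The arm hides the chest in the scene picture. Next I zoom in on the side view.

```bash
python3 - <<'E'
from h import *
b=cv2.imread("pics/side0.png")[170:300,200:360]
b=cv2.resize(b,None,fx=4.6,fy=4.6,interpolation=cv2.INTER_CUBIC)
for i in range(0,160,20): cv2.putText(b,str(200+i),(int(i*4.6),10),0,.35,(0,0,255),1);cv2.line(b,(int(i*4.6),12),(int(i*4.6),20),(0,0,255),1)
for i in range(0,130,20): cv2.putText(b,str(170+i),(0,int(i*4.6)+4),0,.35,(0,0,255),1)
cv2.imwrite("pics/c1.png",b)
for p in [(220,228),(270,208),(303,248),(320,215),(345,208)]:
    print(p,onz("side",*p,.086),onz("side",*p,.13))
E
```

```text
(220, 228) [ 0.68511066 -0.19247842  0.086     ] [ 0.67072334 -0.13802761  0.13      ]
(270, 208) [ 0.58871428 -0.25404165  0.086     ] [ 0.58246957 -0.1943906   0.13      ]
(303, 248) [ 0.52122492 -0.12562076  0.086     ] [ 0.52068104 -0.07681742  0.13      ]
(320, 215) [ 0.48491303 -0.22443243  0.086     ] [ 0.48743642 -0.16728247  0.13      ]
(345, 208) [ 0.4314525  -0.24568358  0.086     ] [ 0.43849171 -0.18673853  0.13      ]
```

View pics/c1.png

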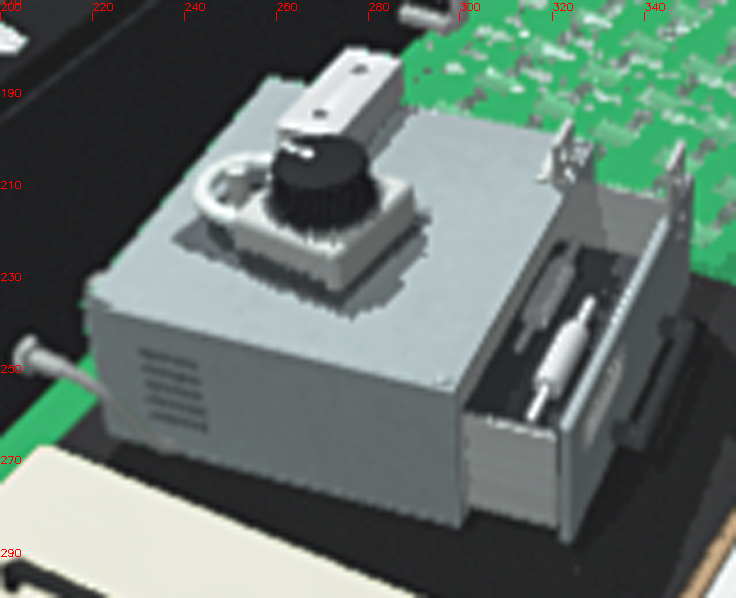

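```bash
python3 - <<'E'
from h import *
C=lambda x,y:(200+x/4.6,170+y/4.6)
P={k:onz("side",*C(*p),z) for k,p,z in [("BL",(88,290),.086),("FL",(457,390),.086),("BR",(270,78),.086),("FR",(566,150),.086),("dial",(322,160),.1305),("ptr_out",(283,147),.1305),("ptr_in",(312,155),.1305),("bow",(200,195),.099),("drwTL",(566,430),.080),("drwTR",(690,200),.080),("lugCase",(570,125),.108),("lugDr",(680,145),.108),("lug0 base",(570,185),.086)]}
for k,v in P.items(): print(k,v.round(4))
d=P["FL"]-P["BL"];print("len",np.linalg.norm(d),np.degrees(np.arctan2(-d[1],-d[0])))
for a,b in [("BL","BR"),("FL","FR"),("drwTL","drwTR")]:
  d=P[a]-P[b];print(a,np.linalg.norm(d),np.degrees(np.arctan2(d[1],d[0]))-90)
d=P["bow"]-P["dial"];print("bow",np.linalg.norm(d),np.degrees(np.arctan2(d[1],d[0])))
d=P["ptr_out"]-P["dial"];print("ptr",np.linalg.norm(d),np.degrees(np.arctan2(d[1],d[0])))
d=P["ptr_out"]-P["ptr_in"];print("ptr",np.linalg.norm(d),np.degrees(np.arctan2(d[1],d[0])))
E
```

```text
BL [ 0.6846 -0.1769  0.086 ]
FL [ 0.5282 -0.1075  0.086 ]
BR [ 0.6183 -0.3354  0.086 ]
FR [ 0.4764 -0.2674  0.086 ]
dial [ 0.5829 -0.2042  0.1305]
ptr_out [ 0.6001 -0.2146  0.1305]
ptr_in [ 0.5873 -0.2081  0.1305]
bow [ 0.6401 -0.2243  0.099 ]
drwTL [ 0.4859 -0.0889  0.08  ]
drwTR [ 0.4219 -0.2341  0.08  ]
lugCase [ 0.4752 -0.2562  0.108 ]
lugDr [ 0.4271 -0.2381  0.108 ]
lug0 base [ 0.476  -0.2403  0.086 ]
len 0.1710975645693539 -23.909680699068677
BL 0.17185464451982876 -22.688160260093184
FL 0.16802538293337022 -17.95034904440989
drwTL 0.15862110487751388 -23.77957541812512
bow 0.068258102846329 -19.343702249499714
ptr 0.0200211888293554 -31.05771591336425
ptr 0.014284907935721515 -27.044849337168902
```

From one view the chest yaw is about -23.5° and its centre about (0.572,-0.223). The edges measure 171 and 172 mm against the given 168 and 180, which agrees. The dial is near (0.583,-0.204) and the drawer is open about 42 mm. I move above it for a wrist look.

>>> arm_command:
  deltas:
    - [[2.0, 2.4, 1.0, 0, 0, -3.8], [2.55, 3.05, 1.0, 0, 0, -3.8], [2.55, 3.05, 1.0, 0, 0, -3.8], [2.55, 3.05, 0.8, 0, 0, -3.8], [2.55, 3.05, 0.8, 0, 0, -3.8], [2.55, 3.05, 0.8, 0, 0, -3.8], [2.55, 3.05, 0, 0, 0, -3.8], [2.55, 3.05, 0, 0, 0, -3.8], [2.55, 3.05, 0, 0, 0, -3.8], [2.55, 3.05, 0, 0, 0, -3.8], [2.55, 3.05, 0, 0, 0, -3.8], [2.55, 3.05, 0, 0, 0, -3.8]]

```text
t: 1.15
tool_pos: [0.5254, -0.1952, 0.25]
orientation: [-3.074, 0.649, 0.0]
force: [0.2, -0.4, 0.2]
opening: 0.0923
gripper_force: 0.0
```

>>> arm_command:
  deltas:
    - [[0.5, 0.7, 0, 0, 0, 0], [0, 0, 0, 0, 0, 0]]

```text
t: 1.32
tool_pos: [0.5307, -0.1876, 0.2495]
orientation: [-3.076, 0.637, 0.001]
force: [-0.0, 0.4, -0.6]
opening: 0.0933
gripper_force: 0.0
```

```bash
python3 - <<'E'
from h import *
import pickle
c=cam("wrist");pickle.dump(c,open("w1.pkl","wb"));im=eyes.read_camera("wrist");cv2.imwrite("pics/w1.png",im)
s=monitor.read_state();print(s['t'],s['q'],s['tool_pos'],s['orientation'])
for p in [(.583,-.204,.1305),(.475,-.24,.086),(.5282,-.1075,.086)]: print(proj("wrist",p,c))
E
```

```text
1.3667 [-4.33992258e-01  1.37185764e-02  1.51376183e+00 -3.94337408e-04
  1.61514617e+00  1.54613662e+00] [ 0.52972775 -0.18925075  0.24962983] [ 3.07587256e+00 -6.38494864e-01 -1.72214981e-03]
[314.36731136 135.75465551]
[375.0999339  200.69586737]
[262.72119848 203.23482941]
```

View pics/w1.png

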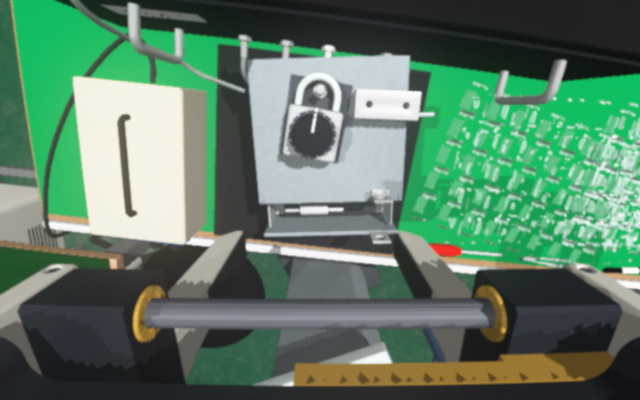

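The wrist picture shows the chest top with corners at about (248,62), (410,56), (260,204) and (404,203). The dial is at (313,133) with its pointer near the shackle side, the block is at (388,104), the hasp lugs are at (380,195) and (380,237), and the drawer front top is at about (266-398,235). I zoom in on the lock.

```bash
python3 - <<'E'
from h import *
b=cv2.imread("pics/w1.png")[55:175,270:430]
b=cv2.resize(b,None,fx=5,fy=5,interpolation=cv2.INTER_CUBIC)
for i in range(0,160,10): cv2.putText(b,str(270+i),(i*5,8),0,.3,(0,0,255),1)
for i in range(0,120,10): cv2.putText(b,str(55+i),(0,i*5+4),0,.3,(0,0,255),1)
cv2.imwrite("pics/w1c.png",b)
import pickle;c=pickle.load(open("w1.pkl","rb"))
for k,p,z in [("BL",(248,62),.086),("BR",(410,56),.086),("FL",(260,204),.086),("FR",(404,203),.086),("dtl",(266,235),.08),("dtr",(398,235),.08)]: print(k,onz("wrist",*p,z,c).round(4))
E
```

```text
BL [ 0.6833 -0.1661  0.086 ]
BR [ 0.618 -0.334  0.086]
FL [ 0.5287 -0.1038  0.086 ]
FR [ 0.4575 -0.2728  0.086 ]
dtl [ 0.485  -0.0895  0.08  ]
dtr [ 0.4152 -0.252   0.08  ]
```

View pics/w1c.png

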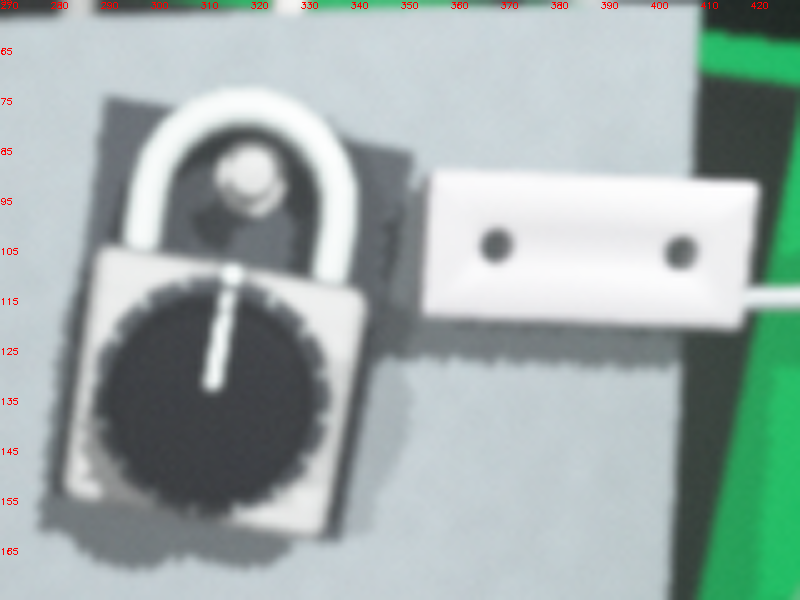

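The lock is clear: the dial centre is at (312.4,133.6) and the pointer runs from (312,131) to (316,110), towards the index block at (316.5,109), so the dial reads about 0. The body corners are at (290,104.5), (343,114), (283,154) and (335,161.5), and the stud is at (320,88).

```bash
python3 - <<'E'
from h import *
import pickle;c=pickle.load(open("w1.pkl","rb"))
# chest fit
M=np.array([[84,90],[84,-90],[-84,90],[-84,-90]])/1000
W=np.mean([[[.6846,-.1769],[.6183,-.3354],[.5282,-.1075],[.4600,-.2728]],[[.6833,-.1661],[.618,-.334],[.5287,-.1038],[.4575,-.2728]]],axis=0)
def fit(M,W):
    m,w=M.mean(0),W.mean(0);A=M-m;B=W-w
    th=np.arctan2((A[:,0]*B[:,1]-A[:,1]*B[:,0]).sum(),(A*B).sum())
    r=np.array([[np.cos(th),-np.sin(th)],[np.sin(th),np.cos(th)]]);return th,r,w-r@m
th,r,t=fit(M,W);print("chest",np.degrees(th),t,((W-(M@r.T+t))*1000).round(1).tolist())
h=lambda x,y:(r@np.array([x,y])/1000+t).round(4)
print("face0",h(-90,0),"hasp",h(-84.5,-62))
for p in [(.485,-.0895),(.4152,-.252)]: print("drawer top edge in chest",(r.T@(np.array(p)-t)*1000).round(1))
L=np.array([onz("wrist",*p,.110,c)[:2] for p in [(290,104.5),(343,114),(283,154),(335,161.5)]])
lt,lr,lo=fit(np.array([[28,30],[28,-30],[-28,30],[-28,-30]])/1000,L);print("lock",np.degrees(lt),lo,((L-(np.array([[28,30],[28,-30],[-28,30],[-28,-30]])/1000@lr.T+lo))*1000).round(1).tolist())
d=onz("wrist",312.4,133.6,.1305,c);p=onz("wrist",316,111.5,.1305,c);s=onz("wrist",320,88,.109,c)
print("dial",d,"ptr ang",np.degrees(np.arctan2(*(p-d)[1::-1])),"stud",s,np.hypot(*(s-d)[:2]),np.degrees(np.arctan2(*(s-d)[1::-1])))
a=onz("wrist",312,131,.1305,c);print("ptr line",np.degrees(np.arctan2(*(p-a)[1::-1])))
# two-ray dial
o1,d1=ray("wrist",312.4,133.6,c);o2,d2=ray("side",270,204.8)
A=np.stack([d1,-d2],1);k=np.linalg.lstsq(A,o2-o1,rcond=None)[0];print("tri",o1+d1*k[0],o2+d2*k[1])
E
```

```text
chest -22.19834036419979 [ 0.572325  -0.2211625] [[-0.2, -1.9], [2.1, 1.5], [-0.1, 0.4], [-1.8, -0.0]]
face0 [ 0.489  -0.1872] hasp [ 0.4707 -0.2466]
drawer top edge in chest [-130.6   88.9]
drawer top edge in chest [-133.8  -87.9]
lock -32.43241539191453 [ 0.58384934 -0.20201355] [[-1.4, -0.4], [-0.9, 1.6], [0.6, -0.7], [1.7, -0.6]]
dial [ 0.58581927 -0.20300785  0.1305    ] ptr ang -33.045619754699 stud [ 0.62488463 -0.22834282  0.109     ] 0.046561384915742715 -32.96452597997437
ptr line -35.46277235148582
tri [ 0.58584211 -0.2030272   0.1308403 ] [ 0.58283896 -0.20346703  0.13101678]
```

The chest yaw is about -22.2° with residuals up to 2 mm. The lock is at (0.584,-0.203), triangulated height 0.131 against 0.1305, yaw -32.5°, and the stud is 46.6 mm from the dial against 48. The dial is at 0 and the drawer is open 42 mm. I shut the fingers and go in front of the drawer.

>>> arm_command:
  deltas:
    - [[-2.5, 0.7, 0, 0, 0, 0.6], [-3.0, 0.8, 0, 0, 0, 0.6], [-3.0, 0.8, -1.2, 0, 0, 0], [-3.0, 0.9, -2.5, 0, 0, 0], [0, 0, -3.5, 0, 0, 0], [0, 0, -3.5, 0, 0, 0], [0, 0, -3.5, 0, 0, 0], [0, 0, -3.0, 0, 0, 0], [0, 0, -2.0, 0, 0, 0], [0, 0, 0, 0, 0, 0]]
  gripper: -1
  squeeze: 20

```text
t: 2.2
tool_pos: [0.41, -0.1577, 0.0533]
orientation: [-3.079, 0.614, 0.013]
force: [-0.6, 0.1, -0.9]
opening: 0.0308
gripper_force: 0.0
```

```bash
python3 - <<'E'
from h import *
s=monitor.read_state();print(s['t'],s['q'],s['tool_pos'],s['opening'],s['force'])
E
```

```text
2.2 [-4.83551292e-01 -1.86949218e-01  2.06792035e+00 -6.16345647e-04
  1.26887438e+00  1.48088368e+00] [ 0.40996174 -0.15772002  0.05325339] 0.03075839831380459 [-0.56112827  0.05354846 -0.85314153]
```

>>> arm_command:
  deltas:
    - [[0.93, -0.38, 0.3, 0, 0, 0], [0.93, -0.38, 0.2, 0, 0, 0], [0.93, -0.38, 0, 0, 0, 0], [0.93, -0.38, 0, 0, 0, 0], [0.93, -0.38, 0, 0, 0, 0], [0.93, -0.38, 0, 0, 0, 0]]

```text
t: 2.7
tool_pos: [0.4711, -0.1828, 0.0651]
orientation: [3.08, -0.613, 0.003]
force: [-0.1, 0.4, -0.4]
opening: 0.0009
gripper_force: 0.0
```

>>> arm_command:
  deltas:
    - [[0.46, -0.19, 0, 0, 0, 0], [0.46, -0.19, 0, 0, 0, 0]]

```text
t: 2.87
tool_pos: [0.4801, -0.1861, 0.0645]
orientation: [3.081, -0.613, 0.002]
force: [0.1, 0.5, 0.6]
opening: 0.0004
gripper_force: 0.0
```

>>> arm_command:
  deltas:
    - [[0.28, -0.11, 0, 0, 0, 0], [0.28, -0.11, 0, 0, 0, 0]]

```text
t: 3.03
tool_pos: [0.4853, -0.1874, 0.0636]
orientation: [3.081, -0.612, 0.0]
force: [-1.2, 0.3, -0.0]
opening: 0.0007
gripper_force: 0.0
```

```bash
python3 - <<'E'
from h import *
s=monitor.read_state();print(s['t'],s['tool_pos'],s['force'])
b=eyes.read_camera("side")[165:295,200:400]
b=cv2.resize(b,None,fx=4,fy=4,interpolation=cv2.INTER_CUBIC)
cv2.imwrite("pics/c2.png",b)
E
```

```text
3.0333 [ 0.48527772 -0.18736091  0.06360782] [-1.23281164  0.34914221 -0.02209101]
```

View pics/c2.png

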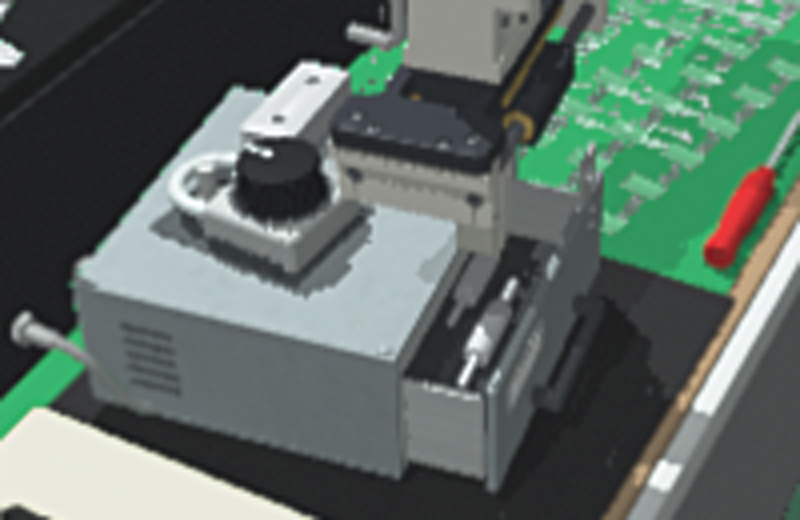

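The side picture shows the drawer still open, with its front's left top corner at about (322,259), and the fingers seemingly between the case and the drawer front, ending near (322,227). I check that against the TCP projection and the earlier face position.

```bash
python3 - <<'E'
from h import *
print("tcp px",proj("side",[.4853,-.1874,.0636]))
# face top-left corner now vs before
for q in [(322,259),(323,263.5)]: print(onz("side",*q,.08))
C=lambda x,y:(200+x/4,165+y/4)
print("finger visible end",C(490,250))
r=R.from_euler('z',-22.2,degrees=True).as_matrix();t=np.array([.5723,-.2212,0])
for q in [(487,370),(600,195),(500,485)]:
  for z in (.08,.014): print(q,z,((r.T@(onz("side",*C(*q),z)-t))*1000).round(0))
for x in (-131,-110,-95): print(x,[((proj("side",r@np.array([x/1000,y,.08])+t)-[200,165])*4).round(0) for y in (.089,0,-.089)])
E
```

```text
tcp px [320.72738256 235.0471791 ]
[ 0.48715789 -0.10066651  0.08      ]
[ 0.48595795 -0.08889404  0.08      ]
finger visible end (322.5, 227.5)
(487, 370) 0.08 [-123.   76.   80.]
(487, 370) 0.014 [-99.  10.  14.]
(600, 195) 0.08 [-135.  -68.   80.]
(600, 195) 0.014 [-113. -152.   14.]
(500, 485) 0.08 [-151.  141.   80.]
(500, 485) 0.014 [-132.   83.   14.]
-131 [array([495., 393.]), array([554., 273.]), array([605., 171.])]
-110 [array([451., 383.]), array([514., 264.]), array([567., 163.])]
-95 [array([420., 375.]), array([485., 258.]), array([540., 158.])]
```

```bash
python3 - <<'E'
from h import *
a=cv2.imread("pics/side0.png").astype(int);b=eyes.read_camera("side");cv2.imwrite("pics/side2.png",b);b=b.astype(int)
d=np.abs(a-b).max(2)
print("cols 308..334")
for v in range(214,246): print(v,' '.join(f"{x:3d}" for x in d[v,308:335]),'|',b[v,318:326].mean(1).astype(int))
print(eyes.camera_model("side")['tvec'])
s=monitor.read_state();print(s['tool_pos'],s['force'],s['opening'])
E
```

```text
cols 308..334
214  57  60  72  59  57  72  73  76 102 136 135 124  89  44  23  12  11  13   7   4   0   2  15  20  20  20  19 | [ 59  74 115 124 120 111 112 115]
215  58  57  60  57  56  58  57  57  83 126 132 132  98  24  32   9  10  14   5   5   1   2   2  22  21  20  20 | [ 63  67  99 128 128 110 112 115]
216  58  59  58  58  58  58  56  57  61  92 122 109  40  51  44  10  11  13   6   3   0   2   1  21  20  20  20 | [ 75  89 117 147 143 111 112 115]
217  60  59  59  57  55  55  54  55  55  60  99  57  50  53  42   6  12  13   6   2   1   1   2  22  21  20  19 | [104 131 147 149 143 107 114 114]
218  57  57  60  58  56  57  59  57  56  60  84  27  58  48  40   8  14  14   4   6   1   3   2  22  22  22  20 | [113 145 147 147 143 100 117 116]
219  36  33  44  47  46  54  58  56  56  63  60  50  50  45  43  11  10  15   7   3   1   1   2  18  21  22  21 | [122 145 147 147 145  98 113 116]
220   1   2   2   9  10  37  66  61  63  63  16  53  46  45  47  11  11  14   6   1   0   2   1   2  20  21  20 | [129 146 146 148 150 114 112 115]
221   1   3   2   2   3  25  78  85  81  42  34  4
[... 3082 characters left out ...]
  1   1   1   1   1   3   5  29  98 139 132 120  95  62  20   6   8  13  51  90  66  23 | [ 40  37  44  76 101 104 103 105]
243   1   1   2   1   1   0   1   1   1   3   7   8  53 129 125 116 103  73  41   6   2   5  29  77  78  40   1 | [ 38  39  65 115 114 113 112 110]
244   1   1   2   1   1   2   0   1   1   7   6  22  75 105  96  86  64  39  19   1   3   9  52  88  65  18   3 | [ 40  51  99 136 137 137 133 126]
245   1   0   1   1   1   0   1   1   1   2   2  35 112 103  93  78  50  21   1   2   7  33  79  80  42   2   4 | [ 53  92 132 136 137 136 130 121]
[0.49816492 0.20467613 0.74006344]
[ 0.48530644 -0.18711293  0.0633428 ] [-0.84188929  0.0877564  -0.05324901] 0.0003288285510673794
```

```bash
python3 - <<'E'
from h import *
p=np.array([.22398,-.55612,.19535]);y=np.array([-.375,.927,0])
for s in (-1,1): print(proj("side",p+s*.047*y),proj("side",p+s*.064*y), proj("scene",p+s*.055*y))
r=R.from_euler('z',-22.2,degrees=True).as_matrix();t=np.array([.5723,-.2212,0])
for q in [(-84,0,86),(-84,90,86),(-130,0,80),(-93,17,64),(-93,-17,64),(-93,17,80),(-93,0,80)]: print(q,proj("side",r@np.array(q)/1000+t))
a=cv2.imread("pics/side0.png");b=cv2.imread("pics/side2.png")
A=np.vstack([cv2.resize(a[70:105,390:450],None,fx=8,fy=8),cv2.resize(b[190:240,290:350],None,fx=8,fy=8,interpolation=cv2.INTER_CUBIC)[:300]]);print(A.shape)
# drawer shift by phase: template match of face TL corner
T=cv2.matchTemplate(b[230:300,305:350],a[245:280,312:335],cv2.TM_CCOEFF_NORMED);print(cv2.minMaxLoc(T)," expect loc (7,15) if unmoved")
E
```

```text
[404.18369501  93.88201477] [400.60938558  91.75340243] [352.02120864 339.68054954]
[425.45228758 106.62043465] [429.59243852 109.11461669] [264.95016525 300.66112914]
(-84, 0, 86) [315.99057904 225.9000614 ]
(-84, 90, 86) [299.14912798 255.31953961]
(-130, 0, 80) [338.07481918 233.13663338]
(-93, 17, 64) [317.451476   240.60601915]
(-93, -17, 64) [323.09166302 230.23396248]
(-93, 17, 80) [317.38658029 234.42091767]
(-93, 0, 80) [320.28405721 229.18916766]
(580, 480, 3)
(-0.31572258472442627, 0.9224584102630615, (22, 35), (7, 15))  expect loc (7,15) if unmoved
```

Projected fingertips lie about 8 px below the visible ones in both pictures (side at the start and now). So the real fingertips sit roughly 2 cm higher than the reported TCP, and the fingers passed over the drawer front at about z = 0.08 without touching it. The drawer has not moved. I back out the same way and measure that offset properly before going on.

>>> arm_command:
  deltas:
    - [[0, 0, 3.0, 0, 0, 0], [-2.5, 1.0, 1.0, 0, 0, 0], [-2.6, 1.1, 0, 0, 0, 0], [-2.5, 1.0, 0, 0, 0, 0], [0, 0, 0, 0, 0, 0], [0, 0, 0, 0, 0, 0]]

```text
t: 3.63
tool_pos: [0.4083, -0.1554, 0.1031]
orientation: [3.081, -0.612, 0.0]
force: [-0.1, 0.2, 0.7]
opening: 0.0002
gripper_force: 0.0
```

```bash
python3 - <<'E'
from h import *
s=monitor.read_state();print(s['t'],s['tool_pos'],s['orientation'],s['opening'],s['q'])
a=eyes.read_camera("side");b=eyes.read_camera("scene")
out=[]
for n,im in (("side",a),("scene",b)):
    p=proj(n,s['tool_pos']);print(n,p)
    u,v=int(p[0])-35,int(p[1])-45
    c=cv2.resize(im[v:v+60,u:u+70],None,fx=5.7,fy=5.7,interpolation=cv2.INTER_CUBIC)
    cv2.circle(c,(int((p[0]-u+.5)*5.7),int((p[1]-v+.5)*5.7)),4,(0,0,255),1)
    for i in range(0,70,10): cv2.putText(c,str(u+i),(int(i*5.7),8),0,.3,(0,0,255),1)
    for i in range(0,60,10): cv2.putText(c,str(v+i),(0,int(i*5.7)+4),0,.3,(0,0,255),1)
    out.append(c)
cv2.imwrite("pics/tip.png",np.hstack(out))
E
```

```text
3.6333 [ 0.40826999 -0.1553609   0.10307485] [ 3.08136335e+00 -6.11793302e-01  4.80167258e-04] 0.0002474732845258586 [-4.81099009e-01 -2.63323066e-01  2.03625114e+00  7.78014855e-06
  1.36834826e+00  1.48169052e+00]
side [361.96214601 228.69794054]
scene [271.06306333 201.71265356]
```

View pics/tip.png

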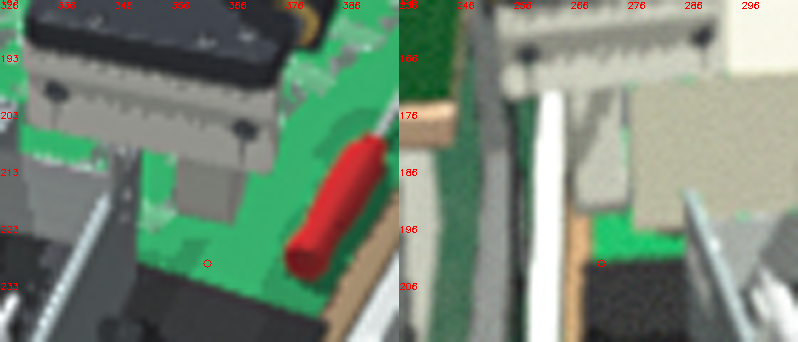

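Both views show the closed fingertips ending clearly above the projected TCP: bottom centre at about (363.5,221.5) in side and (271,193) in scene.

```bash
python3 - <<'E'
from h import *
p=np.array([.40827,-.15536,.10307])
for dz in (0,.01,.015,.02,.025): print(dz,proj("side",p+[0,0,dz]).round(1),proj("scene",p+[0,0,dz]).round(1))
o1,d1=ray("side",363.5,221.5);o2,d2=ray("scene",271,193)
k=np.linalg.lstsq(np.stack([d1,-d2],1),o2-o1,rcond=None)[0];print(o1+d1*k[0]-p,o2+d2*k[1]-p)
E
```

```text
0 [362.  228.7] [271.1 201.7]
0.01 [362.3 224.6] [270.8 197.4]
0.015 [362.4 222.5] [270.6 195.2]
0.02 [362.6 220.4] [270.5 193. ]
0.025 [362.7 218.3] [270.3 190.8]
[-0.00163797  0.00158687  0.01865876] [0.00146127 0.00038337 0.01947089]
```

Both views agree: the real fingertips are 19 mm above the reported TCP (triangulated 18.7 and 19.5 mm, with no lateral offset). I'll use true tip = reading + 19 mm from here on. For the push, a reading of about 0.039 puts the tip at 0.058.

>>> arm_command:
  deltas:
    - [[0, 0, -2.4, 0, 0, 0], [0, 0, -2.4, 0, 0, 0], [0, 0, -1.6, 0, 0, 0], [0.93, -0.38, 0, 0, 0, 0], [0.93, -0.38, 0, 0, 0, 0], [0.93, -0.38, 0, 0, 0, 0], [0.46, -0.19, 0, 0, 0, 0], [0.46, -0.19, 0, 0, 0, 0]]

```text
t: 4.4
tool_pos: [0.4469, -0.1713, 0.0389]
orientation: [-3.081, 0.612, 0.002]
force: [-1.9, 0.8, 0.6]
opening: 0.0005
gripper_force: 0.8
```

>>> arm_command:
  deltas:
    - [[0.46, -0.19, 0, 0, 0, 0], [0.46, -0.19, 0, 0, 0, 0], [0.46, -0.19, 0, 0, 0, 0], [0.46, -0.19, 0, 0, 0, 0]]

```text
t: 4.73
tool_pos: [0.4649, -0.1786, 0.0389]
orientation: [-3.081, 0.612, 0.001]
force: [-1.1, 2.3, -0.6]
opening: 0.0005
gripper_force: 0.8
```

>>> arm_command:
  deltas:
    - [[0.37, -0.15, 0, 0, 0, 0], [0.37, -0.15, 0, 0, 0, 0], [0.28, -0.11, 0, 0, 0, 0], [0.19, -0.08, 0, 0, 0, 0]]

```text
t: 5.07
tool_pos: [0.4764, -0.1834, 0.0388]
orientation: [-3.081, 0.612, 0.003]
force: [-0.9, -0.4, 0.4]
opening: 0.0004
gripper_force: 0.0
```

>>> arm_command:
  deltas:
    - [[0.19, -0.08, 0, 0, 0, 0], [0.19, -0.08, 0, 0, 0, 0], [0.09, -0.04, 0, 0, 0, 0]]

```text
t: 5.32
tool_pos: [0.4803, -0.1851, 0.0392]
orientation: [-3.081, 0.612, 0.005]
force: [-13.4, 5.8, 11.5]
opening: 0.0004
gripper_force: 7.4
```

>>> arm_command:
  deltas:
    - [[0.19, -0.08, 0, 0, 0, 0], [0.19, -0.08, 0, 0, 0, 0], [0.09, -0.04, 0, 0, 0, 0]]

```text
t: 5.57
tool_pos: [0.4801, -0.185, 0.0389]
orientation: [-3.079, 0.611, 0.023]
force: [-40.8, 16.1, 36.2]
opening: 0.0005
gripper_force: 22.0
```

The stop is reached: the tool is at chest x = -98.5 with a finger half-width of 8, so the face is at -90, and the force dropped at the snap and then rose steeply. I back off and look.

>>> arm_command:
  deltas:
    - [[-1.4, 0.6, 0, 0, 0, 0], [-2.5, 1.0, 0, 0, 0, 0], [-1.0, 0.4, 3.0, 0, 0, 0], [0, 0, 4.0, 0, 0, 0], [0, 0, 4.0, 0, 0, 0], [0, 0, 4.0, 0, 0, 0], [0, 0, 2.0, 0, 0, 0]]
  gripper: 1

```text
t: 6.15
tool_pos: [0.4394, -0.1688, 0.2155]
orientation: [3.079, -0.612, 0.013]
force: [0.7, -1.1, 1.2]
opening: 0.0425
gripper_force: 0.0
```

```bash
python3 - <<'E'
from h import *
s=monitor.read_state();print(s['t'],s['tool_pos'],s['orientation'],s['opening'],s['q'],s['force'])
a=eyes.read_camera("side")
cv2.imwrite("pics/c3.png",cv2.resize(a[165:295,200:400],None,fx=4,fy=4,interpolation=cv2.INTER_CUBIC))
E
```

```text
6.15 [ 0.43944143 -0.16878667  0.21545823] [ 3.0789617  -0.61171335  0.01283649] 0.04251559097379172 [-4.75634281e-01 -2.43343176e-01  1.81291958e+00 -7.62001071e-05
  1.56348587e+00  1.48740507e+00] [ 0.7171792  -1.12494184  1.21552872]
```

View pics/c3.png

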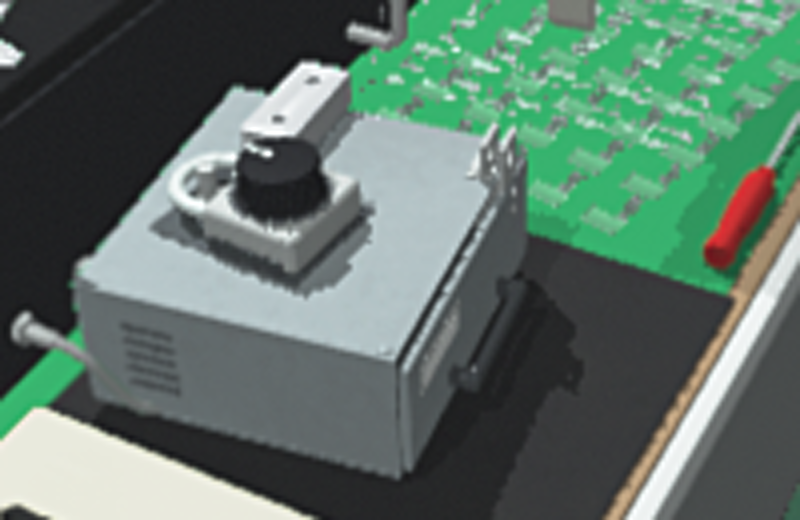

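The drawer is home: the front is flush with the case, the lugs meet at about (322,203), and the lock is undisturbed with its pointer at the index. I go above the dial, turning the tool +45° so that the last joint has room for the clockwise turn.

>>> arm_command:
  deltas:
    - [[1.5, -0.4, 0, 0, 0, 6.4], [2.0, -0.5, 0, 0, 0, 6.4], [2.0, -0.5, 0, 0, 0, 6.4], [2.0, -0.5, 0, 0, 0, 6.4], [2.0, -0.5, 0, 0, 0, 6.4], [2.0, -0.5, -2.0, 0, 0, 6.4], [2.0, -0.4, -2.0, 0, 0, 6.4], [1.0, -0.1, -2.0, 0, 0, 0], [0, 0, 0, 0, 0, 0], [0, 0, 0, 0, 0, 0]]
  gripper: 0.33

```text
t: 7.03
tool_pos: [0.5813, -0.2011, 0.1473]
orientation: [-3.08, -0.607, 0.005]
force: [-0.3, 0.6, 1.0]
opening: 0.0618
gripper_force: 0.0
```

```bash
python3 - <<'E'
from h import *
s=monitor.read_state();print(s['t'],s['tool_pos'],s['orientation'],s['opening'],s['q'],s['force'])
c=cam("wrist");im=eyes.read_camera("wrist");cv2.imwrite("pics/w3.png",im)
p=proj("wrist",[.584,-.203,.1305],c);print(p)
g=cv2.cvtColor(im,cv2.COLOR_BGR2GRAY)
m=((g<75)).astype(np.uint8)
u,v=int(p[0]),int(p[1]);w=np.zeros_like(m);w[max(v-60,0):v+60,u-60:u+60]=m[max(v-60,0):v+60,u-60:u+60]
w=cv2.morphologyEx(w,cv2.MORPH_OPEN,np.ones((5,5)))
n,l,st,ce=cv2.connectedComponentsWithStats(w);i=l[v,u];print(st[1:].tolist(),i)
(cx,cy),r=cv2.minEnclosingCircle(np.argwhere(l==max(i,1))[:,::-1].astype(np.float32)) if n>1 else ((0,0),0)
print(cx,cy,r,onz("wrist",cx,cy,.1305,c))
E
```

```text
7.0333 [ 0.58132839 -0.20114721  0.1473435 ] [-3.08039386 -0.60720472  0.00454418] 0.061786774295767434 [-4.16389956e-01  2.00686409e-01  1.49950768e+00 -8.87958191e-05
  1.44487098e+00  7.65169649e-01] [-0.2855539   0.58155795  0.9737421 ]
[322.51590952 219.47138804]
[[290, 185, 59, 58, 2477], [369, 186, 5, 5, 25], [262, 239, 8, 28, 186], [370, 243, 12, 36, 300], [262, 274, 5, 5, 25]] 1
317.9031066894531 213.19561767578125 30.70441436767578 [ 0.58732911 -0.19787563  0.1305    ]
```

View pics/w3.png

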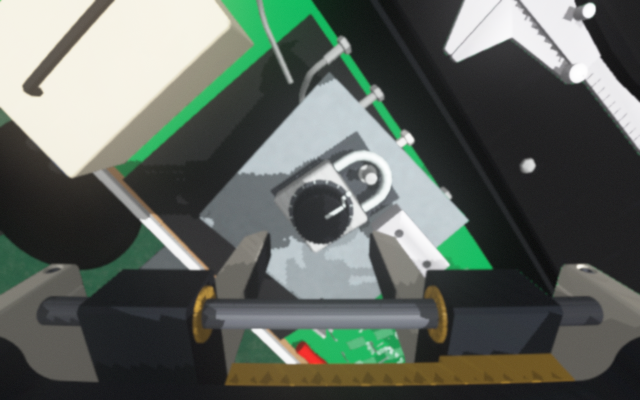

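The wrist picture shows the dial at about (320,215), centred between the fingertips at (265,235) and (375,237), and the pointer towards the shackle. I shift 3.5 mm and descend to a true tip height of about 0.116, then close.

>>> arm_command:
  deltas:
    - [[0.35, -0.1, -1.0, 0, 0, 0], [0, 0, -1.5, 0, 0, 0], [0, 0, -1.5, 0, 0, 0], [0, 0, -0.9, 0, 0, 0], [0, 0, 0, 0, 0, 0], [0, 0, 0, 0, 0, 0]]

```text
t: 7.58
tool_pos: [0.5856, -0.2026, 0.1005]
orientation: [3.082, 0.608, 0.0]
force: [-0.1, -0.1, 0.4]
opening: 0.0616
gripper_force: 0.0
```

>>> arm_command:
  deltas:
    - [[0, 0, 0, 0, 0, 0], [0, 0, 0, 0, 0, 0], [0, 0, 0, 0, 0, 0], [0, 0, 0, 0, 0, 0], [0, 0, 0, 0, 0, 0]]
  gripper: -1
  squeeze: 30

```text
t: 8.0
tool_pos: [0.5861, -0.2024, 0.101]
orientation: [3.082, 0.609, 0.001]
force: [-1.3, 2.3, 5.4]
opening: 0.0391
gripper_force: 30.0
```

>>> arm_command:
  deltas:
    - [[0, 0, 0, 0, 0, 0], [0, 0, 0, 0, 0, 0], [0, 0, -0.35, 0, 0, 0], [0, 0, 0, 0, 0, 0]]
  gripper: 0.1

```text
t: 8.33
tool_pos: [0.5853, -0.2025, 0.0956]
orientation: [-3.082, -0.608, 0.002]
force: [-0.3, -0.9, 0.1]
opening: 0.051
gripper_force: 0.0
```

>>> arm_command:
  deltas:
    - [[0, 0, 0, 0, 0, 0], [0, 0, 0, 0, 0, 0], [0, 0, 0, 0, 0, 0], [0, 0, 0, 0, 0, 0]]
  gripper: -1
  squeeze: 35

```text
t: 8.67
tool_pos: [0.5856, -0.2026, 0.0964]
orientation: [-3.082, -0.608, 0.0]
force: [-0.5, 0.0, -1.0]
opening: 0.0392
gripper_force: 35.0
```

>>> arm_command:
  deltas:
    - [[0, 0, 0, 0, 0, -5.6], [0, 0, 0, 0, 0, -5.6], [0, 0, 0, 0, 0, -5.6], [0, 0, 0, 0, 0, -5.6], [0, 0, 0, 0, 0, -5.6], [0, 0, 0, 0, 0, -5.6], [0, 0, 0, 0, 0, -5.6], [0, 0, 0, 0, 0, -5.6], [0, 0, 0, 0, 0, -5.6], [0, 0, 0, 0, 0, -5.6], [0, 0, 0, 0, 0, -5.8], [0, 0, 0, 0, 0, -5.7]]

```text
t: 9.67
tool_pos: [0.5854, -0.2029, 0.0964]
orientation: [2.897, -1.214, -0.001]
force: [-0.3, -0.6, -1.3]
opening: 0.0392
gripper_force: 35.0
```

>>> arm_command:
  deltas:
    - [[0, 0, 0, 0, 0, 0], [0, 0, 0, 0, 0, 0]]

```text
t: 9.83
tool_pos: [0.5855, -0.2026, 0.0964]
orientation: [2.902, -1.202, -0.001]
force: [-0.5, 0.1, -2.5]
opening: 0.039
gripper_force: 35.0
```

```bash
python3 - <<'E'
from h import *
s=monitor.read_state();print(s['t'],s['tool_pos'],s['opening'],s['q'][5],s['force'],s['wrist_torque'])
f=lambda v:np.degrees(np.arctan2(*R.from_rotvec(v).as_matrix()[1::-1,0]))
print(f(s['orientation']),f([-3.082,-.608,0]))
E
```

```text
9.8333 [ 0.58552015 -0.20257681  0.09638138] 0.03895800288245855 1.9403557968066636 [-0.53533267  0.10553561 -2.52001316] [-0.0447981   0.09256281 -0.05168614]
-44.99417316041425 22.31940061320238
```

>>> arm_command:
  deltas:
    - [[-0.25, 0.16, 0, 0, 0, 0], [-0.25, 0.16, 0, 0, 0, 0], [-0.25, 0.16, 0, 0, 0, 0], [0, 0, 0, 0, 0, 0]]

```text
t: 10.17
tool_pos: [0.5778, -0.1974, 0.0964]
orientation: [-2.901, 1.205, 0.0]
force: [1.1, -0.5, -3.8]
opening: 0.0391
gripper_force: 35.0
```

It slides at about 2 N and is past the locked limit, so it is unlocked. I keep pulling to the stop.

>>> arm_command:
  deltas:
    - [[-0.25, 0.16, 0, 0, 0, 0], [-0.17, 0.11, 0, 0, 0, 0], [0, 0, 0, 0, 0, 0]]

```text
t: 10.42
tool_pos: [0.5737, -0.1948, 0.0966]
orientation: [-2.901, 1.206, 0.0]
force: [0.9, -0.9, -3.6]
opening: 0.0391
gripper_force: 35.0
```

>>> arm_command:
  deltas:
    - [[-0.13, 0.08, 0, 0, 0, 0], [-0.08, 0.05, 0, 0, 0, 0], [0, 0, 0, 0, 0, 0]]

```text
t: 10.67
tool_pos: [0.5718, -0.1937, 0.0966]
orientation: [-2.901, 1.206, 0.0]
force: [2.0, -1.0, -4.6]
opening: 0.0389
gripper_force: 35.0
```

>>> arm_command:
  deltas:
    - [[-0.13, 0.08, 0, 0, 0, 0], [0, 0, 0, 0, 0, 0]]

```text
t: 10.83
tool_pos: [0.5705, -0.1929, 0.0966]
orientation: [-2.901, 1.206, 0.0]
force: [1.4, -1.5, -4.1]
opening: 0.0393
gripper_force: 35.0
```

>>> arm_command:
  deltas:
    - [[-0.13, 0.08, 0, 0, 0, 0], [0, 0, 0, 0, 0, 0]]

```text
t: 11.0
tool_pos: [0.5692, -0.192, 0.0966]
orientation: [-2.901, 1.206, 0.0]
force: [1.3, -0.6, -3.9]
opening: 0.0392
gripper_force: 35.0
```

>>> arm_command:
  deltas:
    - [[-0.13, 0.08, 0, 0, 0, 0], [0, 0, 0, 0, 0, 0]]

```text
t: 11.17
tool_pos: [0.5686, -0.1918, 0.0969]
orientation: [2.9, -1.206, 0.003]
force: [3.2, -2.6, -4.6]
opening: 0.0393
gripper_force: 35.0
```

>>> arm_command:
  deltas:
    - [[-0.13, 0.08, 0, 0, 0, 0], [-0.09, 0.05, 0, 0, 0, 0], [0, 0, 0, 0, 0, 0]]

```text
t: 11.42
tool_pos: [0.5682, -0.1919, 0.0977]
orientation: [2.9, -1.207, 0.01]
force: [12.4, -8.3, -8.4]
opening: 0.0391
gripper_force: 35.0
```

The shackle is at its stop: 15 N at 20 mm of travel, which is the slack plus 14 mm. I relieve the load and lift straight up.

>>> arm_command:
  deltas:
    - [[0.3, -0.18, 0, 0, 0, 0], [0, 0, 0, 0, 0, 0], [0, 0, 0.5, 0, 0, 0], [0, 0, 1.0, 0, 0, 0], [0, 0, 1.5, 0, 0, 0], [0, 0, 1.5, 0, 0, 0], [0, 0, 1.5, 0, 0, 0], [0, 0, 0, 0, 0, 0], [0, 0, 0, 0, 0, 0]]

```text
t: 12.17
tool_pos: [0.5692, -0.1919, 0.1574]
orientation: [-2.901, 1.206, -0.002]
force: [0.1, 0.3, -4.0]
opening: 0.0392
gripper_force: 35.0
```

```bash
python3 - <<'E'
from h import *
s=monitor.read_state();print(s['t'],s['tool_pos'],s['orientation'],s['opening'],s['force'],s['wrist_torque'],s['q'])
for n in ("side","scene","wrist"): cv2.imwrite(f"pics/{n}4.png",eyes.read_camera(n))
E
```

```text
12.1667 [ 0.56916189 -0.19185707  0.15737715] [-2.90071121e+00  1.20622022e+00 -2.04415128e-03] 0.03918922987425175 [ 0.09313974  0.26752964 -4.01483271] [ 0.11627667 -0.01625504 -0.00873532] [-4.10540970e-01  1.50852356e-01  1.53675116e+00  1.02890465e-04
  1.45268926e+00  1.94840959e+00]
```

The lock's weight hangs in the grip. I carry it so that the bow comes over the hasp (dial about 70 mm in front of it), then lower slightly.

>>> arm_command:
  deltas:
    - [[-0.7, -0.1, 0, 0, 0, 0], [-1.4, -0.15, 0, 0, 0, 0], [-1.6, -0.17, 0, 0, 0, 0], [-1.7, -0.18, 0, 0, 0, 0], [-1.7, -0.18, 0, 0, 0, 0], [-1.7, -0.18, 0, 0, 0, 0], [-1.7, -0.18, 0, 0, 0, 0], [-1.7, -0.18, 0, 0, 0, 0], [-1.6, -0.18, 0, 0, 0, 0], [-1.2, -0.13, -0.3, 0, 0, 0], [-0.75, -0.07, -0.4, 0, 0, 0], [0, 0, -0.3, 0, 0, 0]]

```text
t: 13.32
tool_pos: [0.4096, -0.2087, 0.1456]
orientation: [2.9, -1.208, -0.002]
force: [0.9, 0.1, -3.9]
opening: 0.0392
gripper_force: 35.0
```

>>> arm_command:
  deltas:
    - [[0, 0, 0, 0, 0, 0], [0, 0, 0, 0, 0, 0], [0, 0, 0, 0, 0, 0], [0, 0, 0, 0, 0, 0]]

```text
t: 13.65
tool_pos: [0.4119, -0.2088, 0.1467]
orientation: [-2.901, 1.206, -0.0]
force: [0.0, -0.6, -3.7]
opening: 0.0394
gripper_force: 35.0
```

```bash
python3 - <<'E'
from h import *
s=monitor.read_state();print(s['t'],s['tool_pos'],s['orientation'],s['opening'],s['force'],s['gripper_force'],s['wrist_torque'])
im={n:eyes.read_camera(n) for n in ("side","scene","wrist")}
for n in im: cv2.imwrite(f"pics/{n}5.png",im[n])
h=[.4707,-.2466,.0975]
for n in im: print(n,proj(n,h),proj(n,[.4707,-.2466,.149]),proj(n,s['tool_pos']))
T=[]
for n in ("side","scene"):
    u,v=proj(n,h).astype(int);u=min(u,580);T.append(cv2.resize(im[n][v-75:v+45,u-80:u+50],(400,370),interpolation=cv2.INTER_CUBIC))
w=cv2.resize(im["wrist"][50:300,150:500],(400,286))
cv2.imwrite("pics/f.png",np.vstack([np.hstack(T),np.hstack([w[:230],cv2.resize(cv2.imread("pics/side4.png")[150:265,200:400],(400,230))])]))
E
```

```text
13.65 [ 0.41186137 -0.20879769  0.14672992] [-2.90090295e+00  1.20572578e+00 -2.30223101e-04] 0.03942727131694985 [ 0.0178454  -0.60647467 -3.66976693] 34.99444305896759 [ 0.04362201  0.03170042 -0.03033008]
side [326.30503052 203.89208316] [326.42330601 183.11904625] [357.84741552 193.87530104]
scene [321.96225163 212.79673898] [321.81710861 189.49532657] [285.34405594 191.74399232]
wrist [300.92752498 126.05263121] [295.75430233 131.01042524] [319.59018596 230.43758347]
```

View pics/f.png

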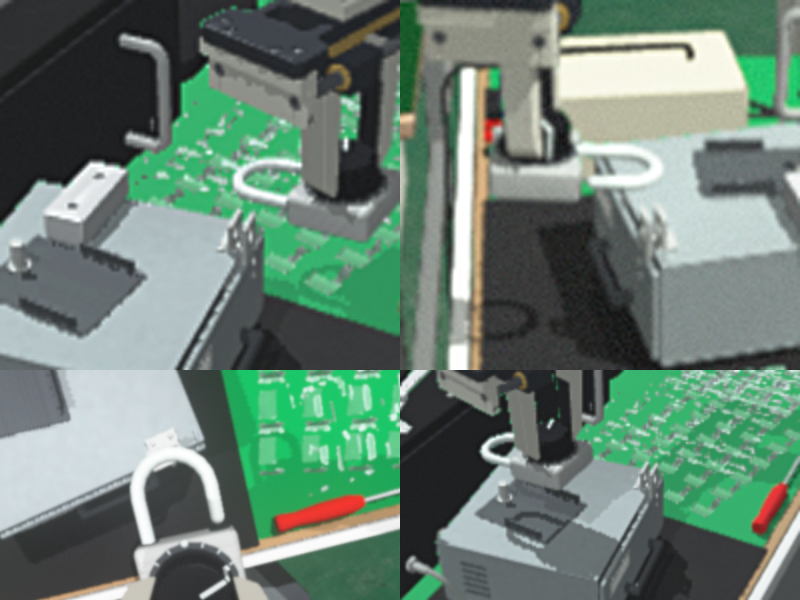

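The views show the lock level with dial up, the shackle out with one leg free, the bow close to the lugs, the block and screwdriver in place, and the drawer shut. I compute the small remaining offset of the bow from the lugs.

```bash
python3 - <<'E'
from h import *
b=onz("wrist",150+180/1.143,50+87/1.143,.149);l=onz("wrist",150+164/1.143,50+72/1.143,.106)
print(b,l,l-b)
E
```

```text
[ 0.46759837 -0.25391681  0.149     ] [ 0.48137117 -0.25031121  0.106     ] [ 0.01377281  0.00360559 -0.043     ]
```

>>> arm_command:
  deltas:
    - [[0.4, 0.25, 0, 0, 0, 0], [0.4, 0.25, 0, 0, 0, 0], [0, 0, 0, 0, 0, 0], [0, 0, 0, 0, 0, 0], [0, 0, 0, 0, 0, 0], [0, 0, 0, 0, 0, 0], [0, 0, 0, 0, 0, 0], [0, 0, 0, 0, 0, 0]]

```text
t: 14.47
tool_pos: [0.4193, -0.2039, 0.1467]
orientation: [2.901, -1.207, 0.0]
force: [0.2, -0.2, -3.6]
opening: 0.0393
gripper_force: 35.0
```

```bash
python3 - <<'E'
from h import *
s=monitor.read_state();print(s['t'],s['tool_pos'],abs(s['dq']).max(),s['force'],s['gripper_force'])
print(ticket.close_job())
E
```

```text
14.4667 [ 0.41926883 -0.20392362  0.14667367] 0.0019539735328197045 [ 0.17642886 -0.19581008 -3.61162338] 34.99253332614899
the job is handed in; nothing more can be done
None
```

I handed the job in at 14.5 s, verdict not shown: the drawer is home, the padlock is open and held level, dial up and at rest about 3 cm above the hasp lugs with its bow over them, and the block and screwdriver were untouched; on the first push the fingers passed over the drawer front and dipped just inside it without moving it, because the real fingertips sit 19 mm above the reported TCP, which I corrected for.

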